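Push the box-section home in the corner jig

TASK

Ready the grey box-section tube with the orange cross for drilling: push it along the bench with the fingertips until its long side lies flush against the long blue fence and its end butts against the blue end stop, fully home in the corner. Only push it, never pick it up or tip it, and leave everything else on the bench where it stands.

Things in the scene. Friction and masses are not known exactly. Their poses are not given: they have to be found in the camera images.
- tube: Grey metal box-section, black end caps, orange cross on top: a closed block 100 mm (its x) by 150 mm (its y, lengthwise) by 40 mm tall, about 0.65 kg, loose on the bench, too wide to grip. Origin: centre of its underside, z up. Ordinary friction: up to about 12 N to push. At the start its axes are within 0.5 rad of the jig's.
- jig: Blue steel corner jig, fixed: two strips 30 mm tall, 8 mm thick, in an L. Origin: the inner corner at bench level, z up. Its x points away from the robot (within 0.2 rad). Long fence: inner face at x = 0, y from -330 to 0 mm. End stop: inner face at y = 0, x from -145 to -10 mm. The tube belongs on the -x, -y side. Behind each strip a bolted flange, 45 mm deep, 12 mm high.
- jig_home (a point): Point on the bench where the tube's origin lies when it is fully home: x = -50 mm, y = -75 mm, z = 0 of the jig; the tube's axes are then parallel to the jig's.
- spray_can: Bystander: green spray can, upright, 66 mm across, 190 mm tall. Origin: centre of its underside.
- paint_tin: Bystander: paint tin with a red label, upright, 100 mm across, 120 mm tall. Origin: centre of its underside.
- sanding_block: Bystander: sanding block, cork with an orange grip, 65 x 125 x 36 mm. Origin: centre of its underside.
- tape_roll: Bystander: yellow roll of tape lying flat, 100 mm across, 38 mm tall. Origin: centre of its underside.
- offcut: Bystander: short upright offcut of 40 x 40 mm steel tube, 60 mm tall. Origin: centre of its underside.
- hammer: Bystander: hammer lying flat, 26 mm thick, 260 mm long (origin at mid-length at bench level, x axis along the handle towards the head).
- putty_jar: Bystander: small jar, upright, 70 mm across, 60 mm tall. Origin: centre of its underside.
There are look-alikes about, which are no part of the job. What is shaped like the tube but purple, red or turquoise is not meant.

How it is judged (in metres and radians):
At the end, for the whole second after the job is handed in: The tube lies flat and still on the bench, home in the jig: gap to the fence and to the end stop at most 4 mm each, parallel to the fence within 2 degrees (0.035 rad), and no bystander shifted more than 20 mm (x of tube in the frame of jig between -0.054 and -0.045 m and y of tube in the frame of jig between -0.079 and -0.07 m and angle between the y axis of tube and the y axis of jig, either way round below 0.035 rad and height (world z) of tube below 0.004 m and linear speed of tube below 0.01 m/s and distance of each of spray_can, paint_tin, sanding_block, tape_roll, offcut, hammer, putty_jar from where it was at the start of the episode below 0.02 m); the robot touches nothing.
It fails at once if the tube is lifted or carried off the bench (height (world z) of tube above 0.008 m).
It fails at once if the tube is tipped (angle between tube's own z axis and vertical above 0.12 rad).
It fails at once if anything else on the bench is shifted more than 20 mm (distance of any of spray_can, paint_tin, sanding_block, tape_roll, offcut, hammer, putty_jar from where it was at the start of the episode above 0.02 m).
It fails at once if anything else on the bench is knocked over (angle between any of spray_can, paint_tin, sanding_block, tape_roll, offcut, putty_jar's own z axis and vertical above 0.3 rad).
It also fails if it takes over 54 s, if anything falls off the work surface, if the arm or the gripper's body presses on something with over 40 N, if the wrist force passes 120 N, or if a joint passes its speed limit or range.

ROBOT

A 6-joint arm with a two-finger parallel gripper is mounted at the origin on the work surface. World frame = base frame: x ahead of the robot, y to its left, z up, the work surface at z = 0. Lengths are in m, angles in degrees, forces in N, time in s.
With the tool pointing down it reaches from about 0.4 to 0.825 m from the base axis. Payload 7 kg.
Tool frame: the origin (TCP) lies on the front face of the gripper's body, between the roots of the fingers; the fingertips stand 66 mm ahead of it and the grasp point (between the pads) lies 47 mm ahead of it; z points along the fingers, y is the line along which they close (so a half turn about z gives the same grasp; the last joint's range is limited). The gripper opens to 88 mm and grips with 3 to 60 N. Pads are 19 mm wide; open, the fingers measure 130 mm over their backs; the gripper's body (78 mm by 193 mm) begins 47 mm behind the grasp point.
Start: joints at [-55.285, 20.546, 0.682, 0, -70.136, -16.507], TCP at [0.211, -0.641, 0.292] pointing down, gripper open.
Joint ranges: [-176.03, 176.03], [-82.01, 121.73], [-58.28, 71.71], [-173.87, 95.51], [-174.79, -0.11], [-173.66, 173.66]. Speed limits (degrees/s): [136.94, 136.94, 172.46, 180, 180, 180].

INTERFACE

Orientations are given as [roll, pitch, yaw] about the fixed x, y, z axes, in that order (R = Rz(yaw) Ry(pitch) Rx(roll)).
In Python, from plant import ctrl gives the robot as it stands.
- The arm moves only by the tool send_rows, never from a script. Its argument "deltas" is a list of rows, each a list of 2 entries, a list of its own where there are three numbers: the shift along the tool's x, y, z each as a share of 800 mm, from -1 to 1, then the turn about the tool's z as a share of 90 degrees, from -1 to 1. A call has exactly 5 rows; each row is the pose to reach, as a shift and turn from the pose commanded when the call began, along the tool's axes at that moment; what a row does not reach only later rows make up. A row lasts 1/12 s, in which the tool goes at most 41.7 mm and 7.16 degrees, less where a joint would pass 70% of its speed; a pose out of reach is approached as far as the arm can. A call with a number of a shift or a turn outside -1 to 1 is refused whole. A call with a gripper value outside its range is refused whole. "gripper" is the opening, from 0 (shut) to 1 (fully open), set as the call begins (left out, the last holds). The fingers move at their own pace and stop on an object; the grip force is fixed at half the most. Time passes only in rows, so rows that repeat a pose let the fingers close, or fill a call up. It gives the time, the measured TCP pose, the force, the opening and the grip force at its end, in the units of the state.
- ctrl.get_obs(): the state, without advancing time (a new reading comes with each control period).
- ctrl.snapshot(name): name is "scene" or "top" or "wrist"; returns a dict with "color" (480x640x3 uint8, red, green, blue), "vertical_fov" (degrees; the focal length in pixels is half the picture's height over the tangent of half this angle, whatever the lens; pixels are square), "cx", "cy" (the principal point, pixels), "k1" (the pictures are not rectified: a ray, as slopes to the right and down, at radius r is drawn at 1 + k1 r^2 times it, then the intrinsics apply), "rvec" (rotation vector, rad) and "tvec" (3), from world to camera coordinates, as OpenCV has them. Camera axes: x right, y down, z forward; pixel columns grow to the right and rows downward; lengths in m; the calibration is good to about 2 mm. A picture is of the moment at which its call begins. There is no depth.
- ctrl.close_job(): hands the job in; it is judged then, once.
Trained networks look in a picture, given as the dict that the camera call returned (one of the last four; its "shot" number tells which), for a name from the list of things; names that differ only in an ending like _2 or _b are one class to them, and where a whole thing is asked for, a point or a joint stands for the part that bears it (a point fixed in the world has none). Each returns a list of dicts, best first, with "conf" (0 to 1); they miss things now and then, are a little off and sometimes report something else, mostly with a low value. They report only what shows in the picture. A call takes as long as a camera call. They do not tell look-alikes from the thing itself.
- ctrl.boxes_of(picture, thing): "xy" ([column, row] as shares, 0 to 1, of the picture: columns of its width, rows of its height, amid what is visible of it).
- ctrl.cut_out(picture, thing): "pixels" (480x640 bool, what is visible of it) and "xy" ([column, row] as shares, 0 to 1, of the picture: columns of its width, rows of its height, amid what is visible of it).
The state is a dict: "clock": time; "joint_pos": joint angles; "qvel": joint speeds; "tau": joint torques, N m; "tool_pos": TCP position; "orientation": TCP orientation; "force": force on the tool from outside, world axes, zero at the start; "moment": the same for the moment, N m; "opening": finger opening in m; "gripper_force": force on a finger pad.
Only numpy, scipy, OpenCV 4.12 (cv2) and the standard library are available. Lean on these libraries where they do the work, as an engineer would, in place of code of your own. Each camera call takes 0.05 s, during which the arm holds its last target. There are 200 camera calls.

## Working session

There is one attempt and no reset: what is moved stays moved. The work goes in short steps, Python scripts to look and compute and a tool call to move; the robot and the scene stay as the last step left them, time stands still between calls to the robot, and variables do not carry over. Pictures are saved under pics/ and viewed, at most 10 in all, crops included, and the job is handed in when it is done.

Besides the shell and the picture viewer there is one more tool, called after "Emit:" as name([rows], argument=value, ...), one row to a line, values as JSON. send_rows: Moves the arm, as the interface text tells. Shift numbers are shares of 800 mm and turn numbers shares of 90 degrees, none past 1 either way. Its arguments: {"type":"object","properties":{"deltas":{"type":"array","items":{"type":"array"}},"gripper":{"type":"number"}},"required":["deltas"]}

```bash
ls; mkdir -p pics; python3 - <<'E'
from plant import ctrl
import cv2
o=ctrl.get_obs();print(o)
for n in("top","scene"):
    s=ctrl.snapshot(n);cv2.imwrite(f"pics/{n}0.png",s["color"][:,:,::-1])
    print({k:v for k,v in s.items() if k!="color"})
    for t in "tube jig spray_can paint_tin sanding_block tape_roll offcut hammer putty_jar".split():
        print(t,[(round(d["conf"],2),round(d["xy"][0]*640),round(d["xy"][1]*480)) for d in ctrl.boxes_of(s,t)][:5])
E
```

```text
pics
{'clock': 0.0, 'joint_pos': array([-5.52858712e+01,  2.05927001e+01,  6.33497558e-01, -2.00709764e-02,
       -7.01353918e+01, -1.65052583e+01]), 'qvel': array([ 0.02501517,  0.05959129,  0.08389455,  0.05501628,  0.05403359,
       -0.02354022]), 'tau': array([-1.44930429e-03, -5.82712913e+01,  2.93066275e+01,  6.99723288e+00,
        7.10776090e-03, -1.41165874e-04]), 'tool_pos': array([ 0.21077211, -0.64084965,  0.29120637]), 'orientation': array([ 1.79903943e+02, -8.78682163e-03, -1.61797958e+02]), 'force': array([ 0.54225633, -0.44756349,  0.34900469]), 'moment': array([ 0.02934904,  0.02750881, -0.02696068]), 'gripper_force': 0.0, 'opening': 0.08739537290611372}
{'vertical_fov': 42.848269767959245, 'cx': 322.59791238779843, 'cy': 226.71016085684062, 'k1': -0.08929089063600049, 'rvec': array([ 2.18660303, -2.1338971 ,  0.13016187]), 'tvec': array([-0.01620746,  0.4693302 ,  1.58586191]), 'shot': 1}
tube [(0.95, 459, 327), (0.74, 452, 120), (0.68, 340, 194), (0.61, 199, 319), (0.56, 358, 282)]
jig [(0.98, 311, 145)]
spray_can []
paint_tin [(0.88, 503, 212)]
sanding_block [(0.57, 230, 180)]
tape_roll [(0.73, 221, 232)]
offcut [(0.77, 428, 169)]
hammer [(0.78, 138, 238), (0.47, 468, 266)]
putty_jar [(0.77, 469, 264)]
{'vertical_fov': 54.72142237073761, 'cx': 320.49158536822495, 'cy': 243.28398685719048, 'k1': -0.07733596342470936, 'rvec': array([ 1.94149005,  1.51110411, -0.61556063]), 'tvec': array([-0.10613911, -0.29781492,  1.5641757 ]), 'shot': 2}
tube [(0.98, 181, 205), (0.85, 399, 171), (0.72, 272, 217), (0.72, 199, 379), (0.67, 311, 279)]
jig [(0.8, 342, 319), (0.47, 132, 290)]
spray_can [(0.72, 445, 279)]
paint_tin [(0.74, 132, 289)]
sanding_block [(0.61, 418, 265), (0.49, 341, 318)]
tape_roll [(0.66, 406, 221)]
offcut [(0.82, 221, 317), (0.44, 312, 278)]
hammer [(0.82, 483, 209)]
putty_jar [(0.79, 169, 248), (0.57, 444, 278)]
```

View pics/top0.png

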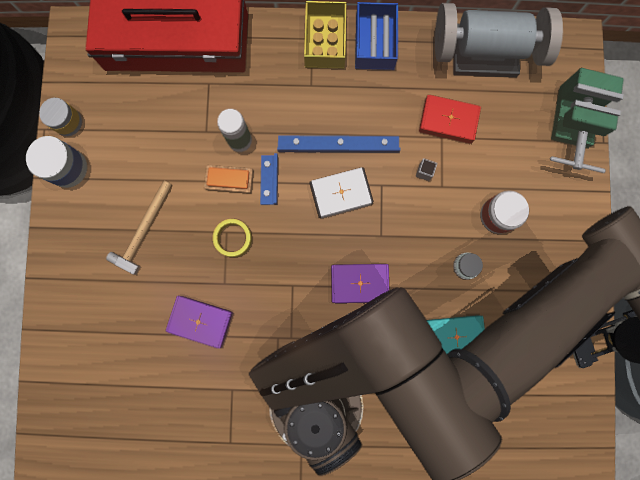

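View pics/scene0.png

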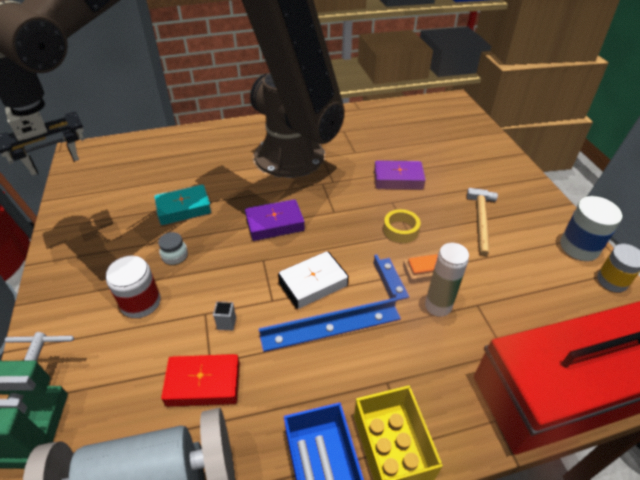

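The tube is the white/grey block at top-view pixel (341,192). The look-alikes are red (451,117), purple (360,283) and (199,321), and turquoise (455,333). The jig corner is near (278,152). Next I'll measure the poses and check my choice in a rectified crop.

```bash
cat > h.py <<'E'
import numpy as np,cv2
from plant import ctrl
def proj(s,P):
    P=np.atleast_2d(np.array(P,float)); f=240/np.tan(np.radians(s["vertical_fov"]/2))
    K=np.array([[f,0,s["cx"]],[0,f,s["cy"]],[0,0,1]])
    return cv2.projectPoints(P,s["rvec"],s["tvec"],K,np.array([s["k1"],0,0,0]))[0][:,0]
def unproj(s,px,z):
    f=240/np.tan(np.radians(s["vertical_fov"]/2)); K=np.array([[f,0,s["cx"]],[0,f,s["cy"]],[0,0,1]])
    n=cv2.undistortPoints(np.array(px,float).reshape(-1,1,2),K,np.array([s["k1"],0,0,0]))[:,0]
    R=cv2.Rodrigues(s["rvec"])[0]; d=np.c_[n,np.ones(len(n))]@R; c=-R.T@s["tvec"]
    return (c+d*((z-c[2])/d[:,2])[:,None])[:,:2]
def rect(s,z,x0,x1,y0,y1,m=0.001):
    "up=+x, left=+y, m metres per pixel"
    X,Y=np.meshgrid(np.arange(x1,x0,-m),np.arange(y1,y0,-m),indexing="ij")
    q=proj(s,np.c_[X.ravel(),Y.ravel(),np.full(X.size,z)]).reshape(*X.shape,2).astype(np.float32)
    return cv2.remap(s["color"],q[...,0],q[...,1],cv2.INTER_LINEAR)[:,:,::-1]
E
python3 - <<'E'
from h import *
s=ctrl.snapshot("top")
def near(t,px):
    return min((d for d in ctrl.cut_out(s,t)),key=lambda d:np.hypot(d["xy"][0]*640-px[0],d["xy"][1]*480-px[1]))
for t,px,z in [("tube",(341,192),.04),("jig",(311,145),.03)]:
    m=near(t,px)["pixels"];v=np.argwhere(m)[:,::-1]
    r=cv2.minAreaRect((unproj(s,v,z)*1000).astype(np.float32));print(t,m.sum(),r)
# white top only
m=near("tube",(341,192))["pixels"]; c=s["color"].astype(int)
w=m&(c.min(2)>130);r=cv2.minAreaRect((unproj(s,np.argwhere(w)[:,::-1],.04)*1000).astype(np.float32));print("white",w.sum(),r,cv2.boxPoints(r).round())
print("strip corners z.03",unproj(s,[(399,151),(278,152),(278,204),(278,154)],.03).round(3))
for t,px in dict(spray_can=(232,122),paint_tin=(508,210),sanding_block=(229,180),tape_roll=(232,238),offcut=(427,169),putty_jar=(468,266),hammer=(140,230)).items(): print(t,unproj(s,[px],{"spray_can":.19,"paint_tin":.12,"offcut":.06,"putty_jar":.06}.get(t,.03)).round(3))
im=rect(s,.03,.45,.85,-.36,.24); cv2.imwrite("pics/r1.png",im)
E
```

```text
tube 2246 ((561.740234375, -51.064971923828125), (105.41632843017578, 152.81031799316406), 16.233821868896484)
jig 3021 ((673.5263671875, 5.1863555908203125), (172.39122009277344, 410.3448486328125), 24.850833892822266)
white 1904 ((563.5763549804688, -50.918731689453125), (98.95256805419922, 138.34329223632812), 16.481613159179688) [[ 497.    1.]
 [ 536. -131.]
 [ 631. -103.]
 [ 591.   29.]]
strip corners z.03 [[ 0.679 -0.205]
 [ 0.668  0.12 ]
 [ 0.527  0.115]
 [ 0.662  0.119]]
spray_can [[0.701 0.222]]
paint_tin [[ 0.512 -0.471]]
sanding_block [[0.589 0.248]]
tape_roll [[0.434 0.233]]
offcut [[ 0.625 -0.275]]
putty_jar [[ 0.373 -0.383]]
hammer [[0.449 0.479]]
```

View pics/r1.png

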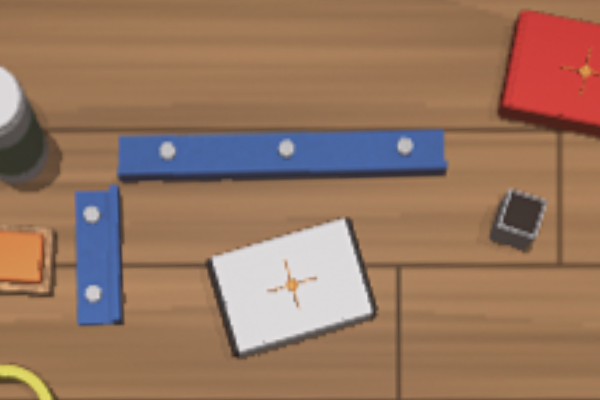

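The crop confirms it: light-grey block, black end caps, orange cross. The tube is at about (0.563, -0.051) with yaw 16.5°. The jig corner is about (0.673, 0.121) with yaw about 1.5°, so home is about (0.625, 0.045). The rough plan is to push squarely towards the fence first, then along it to the stop.

```bash
cat > go.py <<'E'
import sys,numpy as np
from plant import ctrl
from scipy.spatial.transform import Rotation as Ro
x,y,z,yaw=map(float,sys.argv[1:5]); o=ctrl.get_obs()
R=Ro.from_euler("xyz",o["orientation"],degrees=True).as_matrix()
d=R.T@(np.array([x,y,z])-o["tool_pos"])/.8
print("t",o["clock"],o["tool_pos"].round(4),o["orientation"].round(2),"F",o["force"].round(1),"op",round(o["opening"],3))
print("share",d.round(4),"turn",round(-((yaw-o["orientation"][2]+180)%360-180)/90,4),"mm",(d*800).round(1))
E
python3 go.py .46 -.055 .28 -178.5
```

```text
t 1.2 [ 0.2109 -0.6412  0.2922] [ 180.     -0.   -161.79] F [-0.8 -0.1  0.3] op 0.088
share [-0.5247  0.5987  0.0152] turn 0.1857 mm [-419.8  479.    12.2]
```

Emit:
send_rows([
  [[-0.035,0.04,0.001],0.012],
  [[-0.07,0.08,0.002],0.025],
  [[-0.105,0.12,0.003],0.04],
  [[-0.14,0.16,0.004],0.05],
  [[-0.175,0.2,0.005],0.062],
], gripper=1)

```text
clock: 1.62
tool_pos: [0.2924, -0.4478, 0.2882]
orientation: [-180.0, 0.0, -167.4]
force: [1.5, 0.7, -0.0]
opening: 0.0877
gripper_force: 0.0
```

```bash
python3 go.py .46 -.055 .28 -178.5
```

```text
t 1.6167 [ 0.2924 -0.4478  0.2882] [-1.7999e+02  1.0000e-02 -1.6745e+02] F [ 1.5  0.7 -0. ] op 0.088
share [-0.3112  0.4337  0.0102] turn 0.1228 mm [-248.9  347.     8.2]
```

Emit:
send_rows([
  [[-0.03,0.043,0.001],0.012],
  [[-0.06,0.086,0.002],0.025],
  [[-0.09,0.128,0.003],0.04],
  [[-0.12,0.171,0.004],0.05],
  [[-0.15,0.214,0.005],0.062],
])

```text
clock: 2.03
tool_pos: [0.3718, -0.255, 0.2847]
orientation: [-180.0, 0.1, -173.0]
force: [1.7, -0.8, 0.4]
opening: 0.0876
gripper_force: 0.0
```

```bash
python3 go.py .46 -.055 .28 -178.5
```

```text
t 2.0333 [ 0.3718 -0.255   0.2847] [-1.7998e+02  6.0000e-02 -1.7301e+02] F [ 1.7 -0.8  0.4] op 0.088
share [-0.1398  0.2348  0.0059] turn 0.061 mm [-111.9  187.8    4.7]
```

Emit:
send_rows([
  [[-0.027,0.045,0.001],0.012],
  [[-0.054,0.09,0.002],0.025],
  [[-0.08,0.135,0.003],0.04],
  [[-0.106,0.18,0.004],0.05],
  [[-0.13,0.22,0.005],0.06],
])

```text
clock: 2.45
tool_pos: [0.4536, -0.067, 0.2808]
orientation: [180.0, 0.1, -178.4]
force: [0.4, -0.9, 0.7]
opening: 0.0877
gripper_force: 0.0
```

Emit:
send_rows([
  [[0,0,0],0],
  [[0,0,0],0],
  [[0,0,0],0],
  [[0,0,0],0],
  [[0,0,0],0],
])

```text
clock: 2.87
tool_pos: [0.4528, -0.0704, 0.2804]
orientation: [180.0, 0.0, -178.4]
force: [-0.4, -0.6, 0.0]
opening: 0.0874
gripper_force: 0.0
```

```bash
python3 go.py .465 -.055 .08 -178.5; python3 - <<'E'
from h import *
s=ctrl.snapshot("wrist");cv2.imwrite("pics/w1.png",s["color"][:,:,::-1])
E
```

```text
t 2.8667 [ 0.4528 -0.0704  0.2804] [ 1.8000e+02  1.0000e-02 -1.7844e+02] F [-0.4 -0.6  0. ] op 0.087
share [-0.0157  0.0188  0.2504] turn 0.0006 mm [-12.6  15.1 200.4]
```

View pics/w1.png

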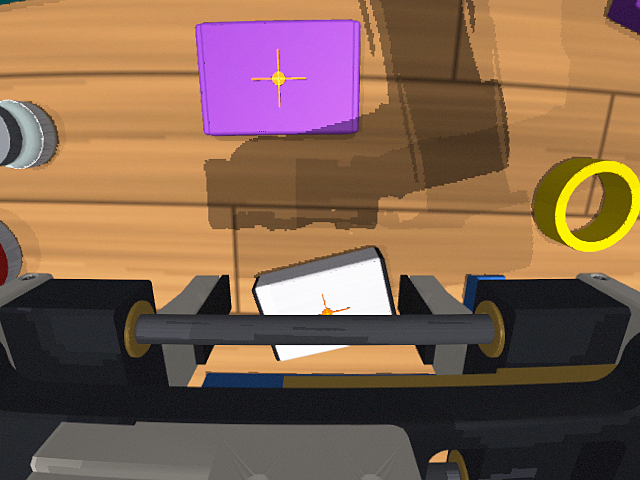

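The wrist view shows the tube ahead of the fingers with its cross at (327,312) and purple well behind at (278,78). The space below the fingers is clear, so I'm descending.

Emit:
send_rows([
  [[0,0.004,0.045],0],
  [[0,0.008,0.09],0],
  [[0,0.012,0.135],0],
  [[0,0.015,0.18],0],
  [[0,0.015,0.22],0],
])

```text
clock: 3.33
tool_pos: [0.4523, -0.0582, 0.1029]
orientation: [180.0, 0.0, -178.4]
force: [-0.3, -0.2, -0.9]
opening: 0.0877
gripper_force: 0.0
```

Emit:
send_rows([
  [[0,0,0.01],0],
  [[0,0,0.02],0],
  [[0,0,0.03],0],
  [[0,0,0.03],0],
  [[0,0,0.03],0],
])

```text
clock: 3.75
tool_pos: [0.4536, -0.0574, 0.0812]
orientation: [180.0, 0.1, -178.4]
force: [0.2, 1.0, 0.0]
opening: 0.088
gripper_force: 0.0
```

```bash
python3 go.py .564 -.055 .08 -178.5
```

```text
t 3.75 [ 0.4536 -0.0574  0.0812] [ 1.7999e+02  8.0000e-02 -1.7836e+02] F [0.2 1.  0. ] op 0.088
share [-0.1381 -0.0009  0.0017] turn 0.0015 mm [-110.5   -0.7    1.4]
```

Emit:
send_rows([
  [[-0.01,0,0],0],
  [[-0.02,0,0],0],
  [[-0.03,0,0],0],
  [[-0.04,0,0],0],
  [[-0.05,0,0],0],
])

```text
clock: 4.17
tool_pos: [0.4935, -0.0563, 0.0804]
orientation: [180.0, -0.0, -178.4]
force: [-2.0, 0.8, -0.8]
opening: 0.0877
gripper_force: 0.9
```

Emit:
send_rows([
  [[-0.01,0,0],0],
  [[-0.02,0,0],0],
  [[-0.03,0,0],0],
  [[-0.04,0,0],0],
  [[-0.05,0,0],0],
])

```text
clock: 4.58
tool_pos: [0.5331, -0.0552, 0.08]
orientation: [-180.0, -0.1, -178.4]
force: [-3.6, 0.4, 1.9]
opening: 0.0876
gripper_force: 1.5
```

```bash
python3 go.py .568 -.055 .08 -178.5; python3 - <<'E'
from h import *
s=ctrl.snapshot("top");cv2.imwrite("pics/r2.png",rect(s,.03,.45,.85,-.36,.24))
E
```

```text
t 4.5833 [ 0.5331 -0.0552  0.08  ] [-1.7999e+02 -7.0000e-02 -1.7837e+02] F [-3.6  0.4  1.9] op 0.088
share [-0.0436 -0.0009 -0.    ] turn 0.0014 mm [-34.9  -0.7  -0. ]
```

View pics/r2.png

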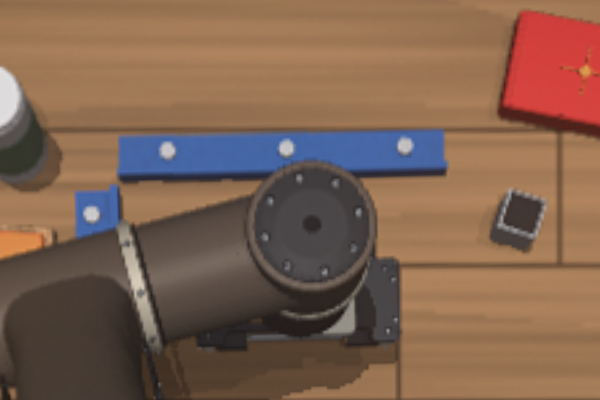

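The arm hides the tube in this view, and the forces are as expected. Continuing towards the fence.

Emit:
send_rows([
  [[-0.006,0,0],0],
  [[-0.012,0,0],0],
  [[-0.018,0,0],0],
  [[-0.024,0,0],0],
  [[-0.03,0,0],0],
])

```text
clock: 5.05
tool_pos: [0.5572, -0.0544, 0.0802]
orientation: [180.0, -0.0, -178.4]
force: [-2.3, 0.3, -1.7]
opening: 0.0874
gripper_force: 0.9
```

Emit:
send_rows([
  [[-0.002,0,0],0],
  [[-0.004,0,0],0],
  [[-0.006,0,0],0],
  [[-0.008,0,0],0],
  [[-0.01,0,0],0],
])

```text
clock: 5.47
tool_pos: [0.5648, -0.0542, 0.0803]
orientation: [180.0, -0.0, -178.4]
force: [-2.5, 0.2, -0.2]
opening: 0.088
gripper_force: 1.2
```

Emit:
send_rows([
  [[-0.001,0,0],0],
  [[-0.002,0,0],0],
  [[-0.003,0,0],0],
  [[-0.004,0,0],0],
  [[-0.005,0,0],0],
])

```text
clock: 5.88
tool_pos: [0.568, -0.0541, 0.0802]
orientation: [-180.0, -0.1, -178.4]
force: [-7.3, 1.5, 4.2]
opening: 0.0871
gripper_force: 3.6
```

Emit:
send_rows([
  [[-0.001,0,0],0],
  [[-0.002,0,0],0],
  [[-0.003,0,0],0],
  [[-0.003,0,0],0],
  [[-0.003,0,0],0],
])

```text
clock: 6.3
tool_pos: [0.5684, -0.0543, 0.0798]
orientation: [-180.0, -0.3, -178.4]
force: [-11.1, 2.6, 7.7]
opening: 0.088
gripper_force: 5.7
```

Force is rising with no further motion at x=0.568, so the tube is on the fence. Backing off, lifting and looking.

Emit:
send_rows([
  [[0.012,0,0],0],
  [[0.025,0,0],0],
  [[0.03,0,-0.03],0],
  [[0.03,0,-0.07],0],
  [[0.03,0,-0.11],0],
])

```text
clock: 6.72
tool_pos: [0.5465, -0.0548, 0.169]
orientation: [-180.0, -0.0, -178.3]
force: [1.7, 0.3, 0.3]
opening: 0.0874
gripper_force: 0.0
```

```bash
python3 go.py .60 -.20 .18 -88.5
```

```text
t 6.7167 [ 0.5465 -0.0548  0.169 ] [-1.7998e+02 -2.0000e-02 -1.7833e+02] F [1.7 0.3 0.3] op 0.087
share [-0.0615 -0.1834 -0.0137] turn -0.9981 mm [ -49.2 -146.7  -11. ]
```

Emit:
send_rows([
  [[0,-0.035,-0.01],-0.078],
  [[0,-0.07,-0.014],-0.156],
  [[-0.02,-0.11,-0.014],-0.234],
  [[-0.04,-0.15,-0.014],-0.312],
  [[-0.06,-0.183,-0.014],-0.39],
], gripper=0.45)

```text
clock: 7.13
tool_pos: [0.6001, -0.2015, 0.1805]
orientation: [-179.9, 0.1, -142.9]
force: [-0.3, 1.2, -0.7]
opening: 0.0599
gripper_force: 0.0
```

Emit:
send_rows([
  [[0,0,0],-0.078],
  [[0,0,0],-0.156],
  [[0,0,0],-0.234],
  [[0,0,0],-0.312],
  [[0,0,0],-0.39],
])

```text
clock: 7.55
tool_pos: [0.5995, -0.1998, 0.1797]
orientation: [-179.9, 0.0, -107.8]
force: [0.7, 0.3, 0.4]
opening: 0.0392
gripper_force: 0.0
```

Emit:
send_rows([
  [[0,0,0],-0.078],
  [[0,0,0],-0.156],
  [[0,0,0],-0.216],
  [[0,0,0],-0.218],
  [[0,0,0],-0.218],
])

```text
clock: 7.97
tool_pos: [0.5995, -0.1996, 0.1797]
orientation: [-179.9, -0.0, -88.7]
force: [-0.3, -0.4, -0.1]
opening: 0.0395
gripper_force: 0.0
```

```bash
python3 go.py .62 -.18 .08 -88.5; python3 - <<'E'
from h import *
s=ctrl.snapshot("top");cv2.imwrite("pics/r3.png",rect(s,.04,.45,.85,-.36,.24))
s=ctrl.snapshot("wrist");cv2.imwrite("pics/w3.png",s["color"][:,:,::-1])
E
```

```text
t 7.9667 [ 0.5995 -0.1996  0.1797] [-1.7993e+02 -1.0000e-02 -8.8680e+01] F [-0.3 -0.4 -0.1] op 0.04
share [-0.0239 -0.0261  0.1247] turn -0.002 mm [-19.1 -20.8  99.7]
```

View pics/r3.png

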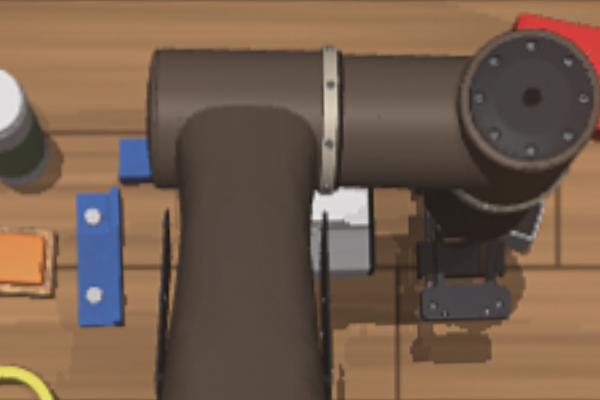

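The tube's right end shows at crop column about 372, so y≈-0.132, and the tube lies along the fence. The tool sits clear of both the tube and the offcut.

Emit:
send_rows([
  [[-0.012,-0.013,0.02],0],
  [[-0.024,-0.026,0.04],0],
  [[-0.024,-0.026,0.08],0],
  [[-0.024,-0.026,0.11],0],
  [[-0.024,-0.026,0.125],0],
])

```text
clock: 8.48
tool_pos: [0.6182, -0.1795, 0.0763]
orientation: [179.8, 0.0, -88.7]
force: [-0.8, -0.5, -0.4]
opening: 0.0397
gripper_force: 0.0
```

Emit:
send_rows([
  [[-0.01,0,0],0],
  [[-0.02,0,0],0],
  [[-0.03,0,0],0],
  [[-0.04,0,0],0],
  [[-0.05,0,0],0],
])

```text
clock: 8.9
tool_pos: [0.6196, -0.1392, 0.0813]
orientation: [-179.8, -0.0, -88.5]
force: [-0.1, -3.7, 2.6]
opening: 0.0395
gripper_force: 1.9
```

```bash
python3 go.py .624 -.04 .08 -88.5
```

```text
t 8.9 [ 0.6196 -0.1392  0.0813] [-1.7983e+02 -3.0000e-02 -8.8510e+01] F [-0.1 -3.7  2.6] op 0.039
share [-0.1238 -0.0087  0.0016] turn -0.0001 mm [-99.   -7.    1.3]
```

Emit:
send_rows([
  [[-0.01,0,0],0],
  [[-0.02,0,0],0],
  [[-0.03,0,0],0],
  [[-0.04,0,0],0],
  [[-0.05,0,0],0],
])

```text
clock: 9.32
tool_pos: [0.6176, -0.0992, 0.0797]
orientation: [-180.0, -0.0, -88.5]
force: [-0.3, -3.3, 2.5]
opening: 0.0393
gripper_force: 1.8
```

Emit:
send_rows([
  [[-0.01,0,0],0],
  [[-0.02,0,0],0],
  [[-0.03,0,0],0],
  [[-0.04,0,0],0],
  [[-0.05,0,0],0],
])

```text
clock: 9.73
tool_pos: [0.6165, -0.0592, 0.0793]
orientation: [180.0, -0.0, -88.5]
force: [-0.4, -3.3, 1.4]
opening: 0.0396
gripper_force: 1.8
```

Emit:
send_rows([
  [[-0.003,0,0],0],
  [[-0.006,0,0],0],
  [[-0.009,0,0],0],
  [[-0.012,0,0],0],
  [[-0.014,0,0],0],
])

```text
clock: 10.15
tool_pos: [0.6162, -0.0487, 0.0793]
orientation: [180.0, 0.0, -88.5]
force: [0.3, -2.6, 0.9]
opening: 0.0395
gripper_force: 1.5
```

Emit:
send_rows([
  [[-0.002,0,0],0],
  [[-0.004,0,0],0],
  [[-0.006,0,0],0],
  [[-0.008,0,0],0],
  [[-0.008,0,0],0],
])

```text
clock: 10.57
tool_pos: [0.6161, -0.0421, 0.0793]
orientation: [180.0, 0.0, -88.5]
force: [0.8, -1.3, -0.6]
opening: 0.0395
gripper_force: 0.4
```

Emit:
send_rows([
  [[-0.001,0,0],0],
  [[-0.002,0,0],0],
  [[-0.003,0,0],0],
  [[-0.004,0,0],0],
  [[-0.004,0,0],0],
])

```text
clock: 10.98
tool_pos: [0.6154, -0.041, 0.0794]
orientation: [179.9, -0.1, -88.6]
force: [0.1, -12.0, 0.9]
opening: 0.0395
gripper_force: 6.1
```

Emit:
send_rows([
  [[-0.001,0,0],0],
  [[-0.002,0,0],0],
  [[-0.003,0,0],0],
  [[-0.003,0,0],0],
  [[-0.003,0,0],0],
])

```text
clock: 11.4
tool_pos: [0.6152, -0.0407, 0.0794]
orientation: [179.9, -0.2, -88.7]
force: [3.1, -24.3, 0.8]
opening: 0.0396
gripper_force: 12.0
```

Emit:
send_rows([
  [[0.015,0,0],0],
  [[0.03,0,0],0],
  [[0.04,0,-0.03],0],
  [[0.04,0,-0.07],0],
  [[0.04,0,-0.11],0],
])

```text
clock: 11.82
tool_pos: [0.6163, -0.0694, 0.1675]
orientation: [179.9, 0.0, -88.6]
force: [1.3, 0.2, 0.4]
opening: 0.0392
gripper_force: 0.0
```

Emit:
send_rows([
  [[0.05,0,0],0],
  [[0.1,0,0],0],
  [[0.15,0.03,0],0],
  [[0.2,0.08,0],0],
  [[0.25,0.13,0],0],
])

```text
clock: 12.23
tool_pos: [0.541, -0.2475, 0.1671]
orientation: [-180.0, 0.0, -88.5]
force: [0.3, -1.0, -0.6]
opening: 0.0396
gripper_force: 0.0
```

```bash
python3 go.py .52 .03 .18 -178.5; python3 - <<'E'
from h import *
s=ctrl.snapshot("top");cv2.imwrite("pics/r4.png",rect(s,.035,.5,.75,-.12,.2,.0005))
E
```

```text
t 12.2333 [ 0.541  -0.2475  0.1671] [-1.7997e+02  3.0000e-02 -8.8520e+01] F [ 0.3 -1.  -0.6] op 0.04
share [-0.3475  0.0173 -0.0159] turn 0.9997 mm [-278.    13.8  -12.7]
```

View pics/r4.png

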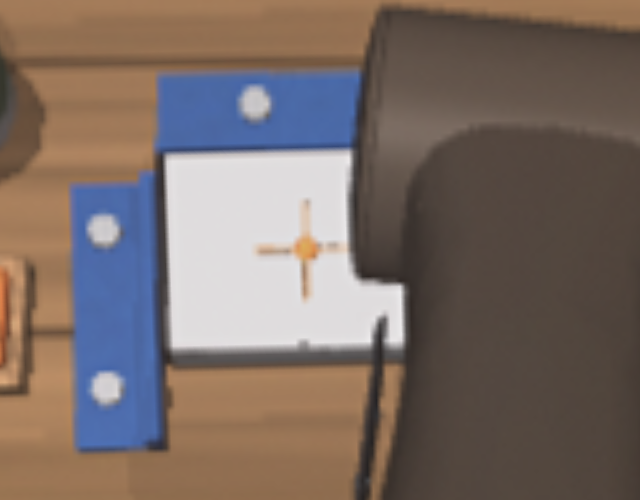

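The tube appears to be home, with its cross at (306,248) and its edges touching both strips. I'll give it one confirming push towards the fence.

Emit:
send_rows([
  [[-0.03,0.03,-0.015],0.078],
  [[-0.08,0.03,-0.015],0.156],
  [[-0.13,0.03,-0.015],0.234],
  [[-0.18,0.03,-0.015],0.312],
  [[-0.23,0.03,-0.015],0.39],
])

```text
clock: 12.7
tool_pos: [0.5134, -0.0745, 0.1798]
orientation: [-180.0, 0.1, -121.2]
force: [1.4, 0.6, 0.2]
opening: 0.0392
gripper_force: 0.0
```

Emit:
send_rows([
  [[0,0,0],0.078],
  [[0,0,0],0.156],
  [[0,0,0],0.234],
  [[0,0,0],0.312],
  [[0,0,0],0.39],
])

```text
clock: 13.12
tool_pos: [0.5138, -0.0755, 0.1796]
orientation: [180.0, 0.0, -156.3]
force: [0.1, -0.4, -0.1]
opening: 0.0395
gripper_force: 0.0
```

Emit:
send_rows([
  [[0,0,0],0.078],
  [[0,0,0],0.156],
  [[0,0,0],0.218],
  [[0,0,0],0.22],
  [[0,0,0],0.22],
])

```text
clock: 13.53
tool_pos: [0.5137, -0.0758, 0.1795]
orientation: [180.0, 0.0, -175.6]
force: [-0.0, -0.1, 0.7]
opening: 0.0394
gripper_force: 0.0
```

```bash
python3 go.py .525 .045 .08 -178.5
```

```text
t 13.5333 [ 0.5137 -0.0758  0.1795] [ 1.7997e+02  3.0000e-02 -1.7562e+02] F [-0.  -0.1  0.7] op 0.039
share [-0.0255  0.1494  0.1245] turn 0.032 mm [-20.4 119.5  99.6]
```

Emit:
send_rows([
  [[-0.005,0.045,0],0.016],
  [[-0.01,0.09,0],0.032],
  [[-0.015,0.135,0],0.032],
  [[-0.02,0.15,0.03],0.032],
  [[-0.025,0.15,0.075],0.032],
])

```text
clock: 13.95
tool_pos: [0.5277, 0.0491, 0.1223]
orientation: [179.8, 0.5, -178.2]
force: [1.1, 0.8, -0.9]
opening: 0.0393
gripper_force: 0.0
```

Emit:
send_rows([
  [[0,0,0.02],0],
  [[0,0,0.04],0],
  [[0,0,0.049],0],
  [[0,0,0.049],0],
  [[0,0,0.049],0],
])

```text
clock: 14.37
tool_pos: [0.525, 0.0452, 0.0805]
orientation: [-180.0, -0.0, -178.6]
force: [0.5, -0.7, 1.4]
opening: 0.0394
gripper_force: 0.0
```

```bash
python3 go.py .5655 .045 .08 -178.5
```

```text
t 14.3667 [0.525  0.0452 0.0805] [-1.7999e+02 -1.0000e-02 -1.7858e+02] F [ 0.5 -0.7  1.4] op 0.039
share [-0.0506 -0.0015  0.0006] turn -0.0009 mm [-40.5  -1.2   0.5]
```

Emit:
send_rows([
  [[-0.01,0,0],0],
  [[-0.02,0,0],0],
  [[-0.03,0,0],0],
  [[-0.04,0,0],0],
  [[-0.045,0,0],0],
])

```text
clock: 14.78
tool_pos: [0.5626, 0.0462, 0.0808]
orientation: [180.0, 0.1, -178.7]
force: [0.1, -0.7, -0.1]
opening: 0.0394
gripper_force: 0.0
```

Emit:
send_rows([
  [[-0.001,0,0],0],
  [[-0.003,0,0],0],
  [[-0.005,0,0],0],
  [[-0.007,0,0],0],
  [[-0.009,0,0],0],
])

```text
clock: 15.2
tool_pos: [0.5667, 0.0458, 0.08]
orientation: [-180.0, -0.1, -178.7]
force: [-12.2, 3.2, 9.2]
opening: 0.0396
gripper_force: 7.1
```

Contact is solid within 1 mm of the expected position. One slightly firmer push, then I'll retreat and verify.

Emit:
send_rows([
  [[-0.001,0,0],0],
  [[-0.002,0,0],0],
  [[-0.003,0,0],0],
  [[-0.003,0,0],0],
  [[-0.003,0,0],0],
])

```text
clock: 15.62
tool_pos: [0.567, 0.0457, 0.0796]
orientation: [-179.9, -0.4, -178.7]
force: [-12.3, 2.2, 7.2]
opening: 0.0396
gripper_force: 6.3
```

Emit:
send_rows([
  [[0.015,0,0],0],
  [[0.03,0,0],0],
  [[0.045,0,-0.03],0],
  [[0.05,0,-0.07],0],
  [[0.05,0,-0.11],0],
])

```text
clock: 16.03
tool_pos: [0.5291, 0.0452, 0.1688]
orientation: [-180.0, -0.1, -178.6]
force: [1.0, 0.2, 0.0]
opening: 0.0391
gripper_force: 0.0
```

Emit:
send_rows([
  [[0,-0.045,-0.01],0],
  [[0,-0.09,-0.02],0],
  [[0,-0.135,-0.03],0],
  [[0,-0.18,-0.04],0],
  [[0,-0.225,-0.05],0],
])

```text
clock: 16.45
tool_pos: [0.5348, -0.136, 0.2093]
orientation: [-180.0, 0.1, -178.6]
force: [0.7, 0.9, -0.7]
opening: 0.0392
gripper_force: 0.0
```

Emit:
send_rows([
  [[0,-0.045,-0.01],0],
  [[0,-0.09,-0.02],0],
  [[0,-0.135,-0.03],0],
  [[0,-0.18,-0.04],0],
  [[0,-0.225,-0.05],0],
])

```text
clock: 16.87
tool_pos: [0.5389, -0.3165, 0.2491]
orientation: [-180.0, 0.1, -178.7]
force: [0.9, 0.8, -0.5]
opening: 0.0396
gripper_force: 0.0
```

```bash
python3 - <<'E'
from h import *
s=ctrl.snapshot("top");cv2.imwrite("pics/r5.png",rect(s,.035,.5,.75,-.22,.2,.0006))
for t in "paint_tin sanding_block tape_roll offcut hammer putty_jar".split():
    print(t,[(round(d["conf"],2),round(d["xy"][0]*640),round(d["xy"][1]*480)) for d in ctrl.boxes_of(s,t)][:1])
o=ctrl.get_obs();print(o["clock"],o["tool_pos"],o["force"])
E
```

```text
paint_tin [(0.79, 503, 218)]
sanding_block [(0.93, 228, 178)]
tape_roll [(0.81, 224, 228)]
offcut []
hammer [(0.95, 139, 237)]
putty_jar [(0.93, 470, 265)]
17.2167 [ 0.53870079 -0.31368002  0.2480365 ] [-0.00439182 -0.10437725  0.20530294]
```

View pics/r5.png

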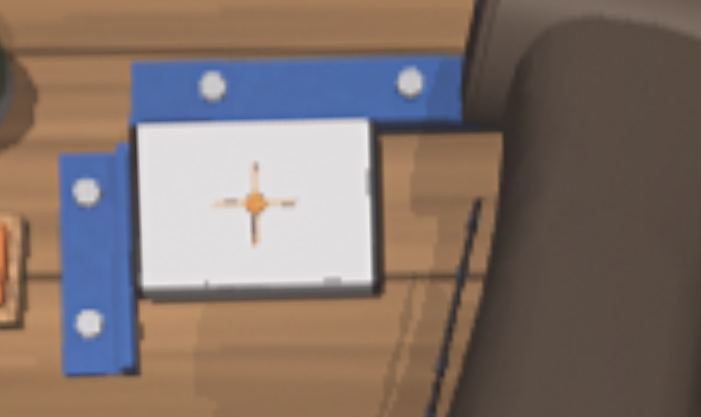

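The tube is flush on both strips, parallel to the fence and clear of the arm. Every bystander the networks found is still in place; the offcut is hidden but was never touched. Handing in.

```bash
python3 -c "
from plant import ctrl
print(ctrl.close_job())"
```

```text
the job is handed in; nothing more can be done
None
```

I pushed the grey tube home against the long fence and the end stop and handed the job in at about 17 s; the last picture showed it flush and parallel, and no verdict came back.

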